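# Free the ratchet pawl and lower the hold-down arm onto the rock

### The job

The hold-down stand's arm is kept raised by a ratchet. Press the pawl's thumb tab down until the pawl is clear of the teeth (it stays there), then push the arm's ball knob down until the rubber pad sits firmly on the rock, without slamming it, and let go. Do not lift or shift the rock, and leave the toe bone, the vial and the tape roll where they are.

Things in the scene. Friction and masses are not known exactly. Their poses are not given: they have to be found in the camera images.
- stand: fixed grey steel hold-down stand; origin under the stand at bench height. Its x axis runs along the stand from the pawl's tab (x about -0.18) to the arm's knob, y across it, z up. Base plate 290 x 110 x 12 mm, x -0.155 to 0.135; a rubber mat under the rock has its top at z 0.015. The tallest fixed part is the 124 mm pawl post
- clamp_hinge (a point): centre of the arm's hinge axle, 80 mm above the bench, at stand x -0.05, y 0. The axle lies along the stand's y; the arm swings in the stand's upright x-z plane
- knob_centre (a point): centre of the black ball knob, 32 mm in diameter, on the free end of the aluminium arm, 180 mm from the hinge axle. It moves with the arm. Its highest point is 16 mm above this centre; pushing there with the outside of closed fingers lowers the arm
- clamp_arm (a joint): the arm's hinge, rad. 0 = fully raised, 0.8 rad above level; grows as the arm goes down, 0.8 = level, stop at 0.98. Starts at 0.01 to 0.15. Stiff: it stays where it is left and wants 2 to 5 N at the knob to move down. With the pawl engaged the teeth stop it at about 0.2. The pad meets the rock at about 0.8 to 0.87; pressed on with 5 N or more, the stiff hinge keeps it bearing
- pawl_tab (a point): centre of the upper face of the pawl's dark steel thumb tab, a ribbed plate 30 x 32 mm at the end of the stand away from the knob, about 145 mm above the bench, 50 mm outward from the pawl's pivot. It is pressed down from above, and turns about the pivot as it goes
- ratchet_pawl (a joint): the pawl's hinge, rad. 0 = engaged, its nose in the teeth; it grows as the tab is pressed: clear of the teeth from about 0.15, counted free above 0.2, stop at 0.4 (tab about 20 mm lower). Wants about 3 N on the tab; it has no return spring and stays where it is left
- pad_face (a point): centre of the underside of the arm's round rubber pad, 28 mm in diameter, 135 mm along the arm from the hinge and 37 mm below the arm's middle line
- rock: loose lump of matrix rock, 58 x 56 x 29 mm, lying on the rubber mat under the pad; origin at the centre of its underside
- toe_bone: loose fossil toe bone, 67 x 82 x 30 mm, lying beside the stand; origin at the centre of its underside
- vial: loose specimen vial with a cap, 32 mm in diameter, 64 mm high, standing beside the stand; origin at the centre of its underside
- tape_roll: loose roll of tape, 86 mm in diameter, 19 mm high, lying beside the stand; origin at the centre of its underside
Not all that is in view belongs to the job. There is more than one size of the rock; the job needs the middle-sized.

How it is judged:
By the outcome, as a careful person would: the job done as asked, in the order asked, and still so for the second after the job is handed in, with the robot touching nothing.
It also fails if it takes over 51 s, if anything falls off the work surface, if the arm or the gripper's body presses on something with over 40 N, if the wrist force passes 120 N, or if a joint passes its speed limit or range.

### The arm

A 6-joint arm with a two-finger parallel gripper is mounted at the origin on a cart in front of the work surface, level with it; the furniture and walls round the work are solid. World frame = base frame: x ahead of the robot, y to its left, z up, the work surface at z = 0. Lengths are in mm, angles in rad, forces in N, time in s.
With the tool pointing down it reaches from about 400 to 825 mm from the base axis. Payload 7 kg.
Tool frame: the origin (TCP) lies at the very end of the fingers, on their centre line; the grasp point (between the pads) lies 19 mm behind it; x points along the fingers, y is the direction in which the jaws open and shut, and the axes are right-handed (so a half turn about x gives the same grasp; the last joint's range is limited). The gripper opens to 85 mm and grips with 20 to 120 N. Pads are 22 mm wide; open, the fingers measure 114 mm over their backs; the gripper's body (76 mm by 85 mm) begins 54 mm behind the grasp point. The pads swing forward as they close: fully open they stand 13 mm farther back than shut.
Start: joints at [1.492, 0.359, 0.012, 0, -1.224, -0.288], TCP at [242.082, 630.072, 231.302] pointing down, gripper open.
Joint ranges: [-3.07, 3.07], [-1.43, 2.12], [-1.02, 1.25], [-3.03, 1.67], [-3.05, -0], [-3.03, 3.03]. Speed limits (rad/s): [2.39, 2.39, 3.01, 3.14, 3.14, 3.14].

### API

Orientations are given as a 3x3 rotation matrix whose columns are the frame's x, y, z axes.
In Python, from station import arm gives the robot as it stands.
- The arm moves only by the tool drive_tool, never from a script. Its argument "series" is one flat list of numbers, 7 for each row, row after row: the finger opening in cm, from 0 to 8.54, then the shift along the world's x, y, z in cm, then the turn, a rotation vector about the world's x, y, z in degrees. In form: [gripper, dx, dy, dz, wx, wy, wz, gripper, dx, dy, dz, wx, wy, wz, ...]. A call has exactly 10 rows; each row is the pose to reach, as a shift and turn from the pose measured when the call began; what a row does not reach only later rows make up. A row lasts 1/10 s, in which the tool goes at most 50 mm and 8.59 degrees, less where a joint would pass 70% of its speed; a pose out of reach is approached as far as the arm can. A call with a gripper value outside its range is refused whole. The fingers move at their own pace and stop on an object; the grip force is fixed at half the most. Time passes only in rows, so rows that repeat a pose let the fingers close, or fill a call up. It gives the time, the measured TCP pose, the force and the opening at its end, in the units of the state.
- arm.sense(): the state, without advancing time (a new reading comes with each control period).
- arm.grab_frame(name): name is "side" or "top" or "wrist"; returns the picture (400x640x3 uint8, blue, green, red); there is no depth.
- arm.get_calibration(name): a dict with "camera_matrix" (3x3 intrinsics, pixels), "k1" (the pictures are not rectified: a ray, as slopes to the right and down, at radius r is drawn at 1 + k1 r^2 times it, then the intrinsics apply), "R" (3x3) and "t" (3): a world point X has camera coordinates R X + t; the wrist camera has in their place "tool_from_camera" (4x4, takes a point from camera to tool coordinates, whose origin is the TCP and whose axes are the tool frame's). Camera axes: x right, y down, z forward; pixel columns grow to the right and rows downward; lengths in mm; the calibration is good to about 2 mm. A picture is of the moment at which its call begins: read the wrist's pose just before it. get_calibration takes no time and is no camera call.
- arm.close_job(): hands the job in, once; it reports no verdict.
The state is a dict: "t": time; "joint_positions": joint angles; "joint_velocities": joint speeds; "effort": joint torques, N m; "eef_pos": TCP position; "tool_rot": TCP orientation; "force": force on the tool from outside, world axes, zero at the start; "torque": the same for the moment, N m; "grip_width": finger opening in mm.
Only numpy, scipy, OpenCV 4.12 (cv2) and the standard library are available. Lean on these libraries where they do the work, as an engineer would, in place of code of your own. Each camera call takes 0.05 s, during which the arm holds its last target.

## Working session

There is one attempt and no reset: what is moved stays moved. The work goes in short steps, Python scripts to look and compute and a tool call to move; the robot and the scene stay as the last step left them, time stands still between calls to the robot, and variables do not carry over. Pictures are saved under pics/ and viewed, and the job is handed in when it is done.

Besides the shell and the picture viewer there is one more tool, called by a JSON object that holds its "op" and its "data". drive_tool: Moves the arm, as the interface text tells. Its arguments: {"type":"object","properties":{"series":{"type":"array","items":{"type":"number"}}},"required":["series"]}

```bash
mkdir -p pics; python3 - <<'E'
from station import arm
import cv2,numpy as np
s=arm.sense();print({k:np.round(v,3).tolist() for k,v in s.items()})
for n in("side","top","wrist"):
    cv2.imwrite(f"pics/{n}0.png",arm.grab_frame(n)); c=arm.get_calibration(n);print(n,{k:np.round(v,3).tolist() for k,v in c.items()})
E
```

```text
{'t': 0.0, 'joint_positions': [1.492, 0.359, 0.011, -0.0, -1.224, -0.288], 'joint_velocities': [0.0, 0.0, 0.001, -0.0, 0.001, -0.003], 'effort': [0.001, -58.332, 29.342, 6.937, -0.006, 0.0], 'eef_pos': [241.929, 629.635, 230.381], 'tool_rot': [[-0.0, -0.359, -0.933], [-0.002, -0.933, 0.359], [-1.0, 0.002, -0.0]], 'force': [-0.27, -0.481, 0.176], 'torque': [-0.041, 0.001, -0.007], 'grip_width': 85.29}
side {'camera_matrix': [[482.827, 0.0, 320.272], [0.0, 482.827, 199.696], [0.0, 0.0, 1.0]], 'k1': -0.076, 'R': [[0.896, -0.444, 0.007], [-0.228, -0.474, -0.851], [0.381, 0.761, -0.526]], 't': [-549.642, 225.194, 968.17]}
top {'camera_matrix': [[430.335, 0.0, 317.741], [0.0, 430.335, 203.488], [0.0, 0.0, 1.0]], 'k1': 0.005, 'R': [[-0.029, -1.0, 0.001], [-0.992, 0.029, -0.126], [0.126, -0.005, -0.992]], 't': [-41.143, 607.789, 940.125]}
wrist {'camera_matrix': [[340.965, 0.0, 320.586], [0.0, 340.965, 199.511], [0.0, 0.0, 1.0]], 'k1': -0.055, 'tool_from_camera': [[0.0, -0.305, 0.952, -142.75], [1.0, -0.0, -0.001, -0.629], [0.0, 0.952, 0.305, -77.91], [0.0, 0.0, 0.0, 1.0]]}
```

View pics/side0.png

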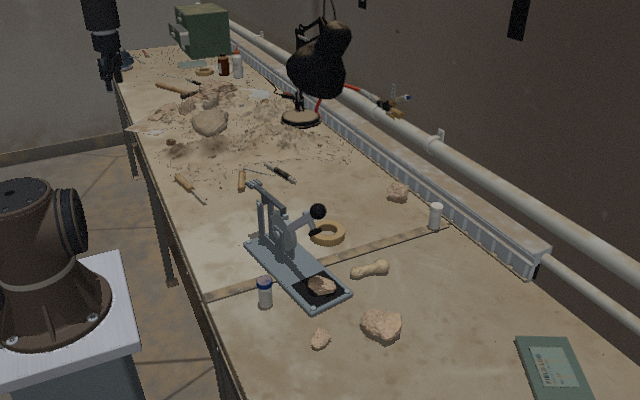

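View pics/top0.png

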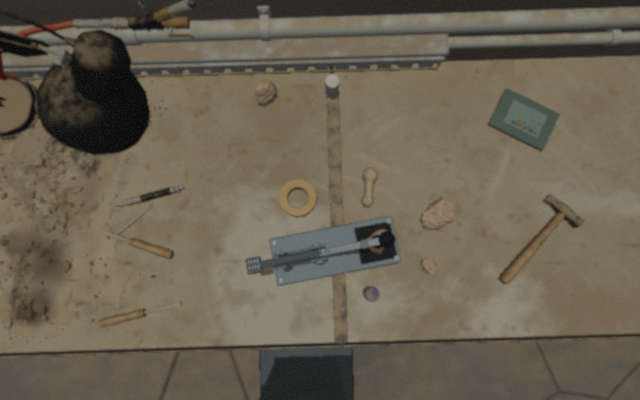

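View pics/wrist0.png

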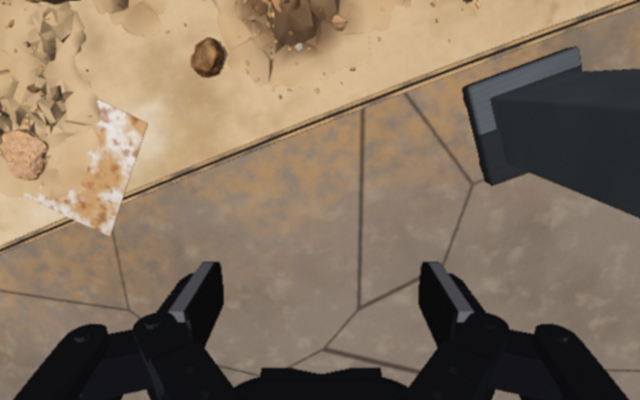

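Side and top views: the stand's tab is at top (253,265) / side (255,185), and the knob at top (387,240) / side (318,211). The rocks in the top view are the one on the mat (380,243), small (428,265), large (437,213) and far (264,92). I'll zoom in on these.

```bash
python3 - <<'E'
import cv2
a=cv2.imread("pics/top0.png")[170:310,230:460];b=cv2.imread("pics/side0.png")[165:360,225:425]
cv2.imwrite("pics/topc.png",cv2.resize(a,None,fx=3.4,fy=3.4,interpolation=2));cv2.imwrite("pics/sidec.png",cv2.resize(b,None,fx=3,fy=3,interpolation=2))
E
```

```text
(no output)
```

View pics/topc.png

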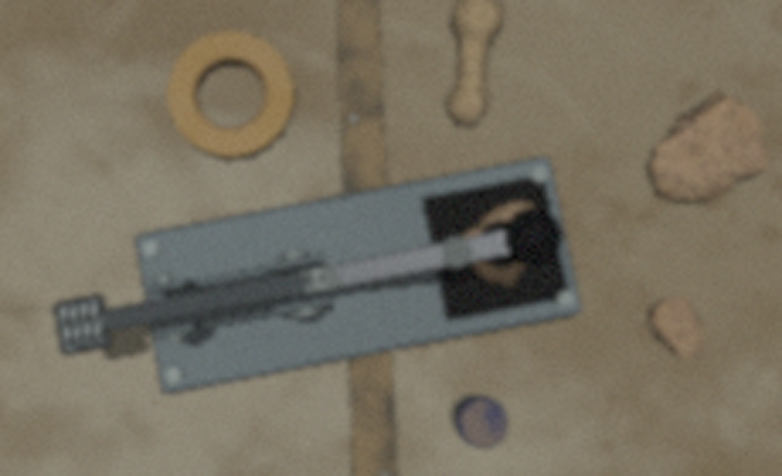

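View pics/sidec.png

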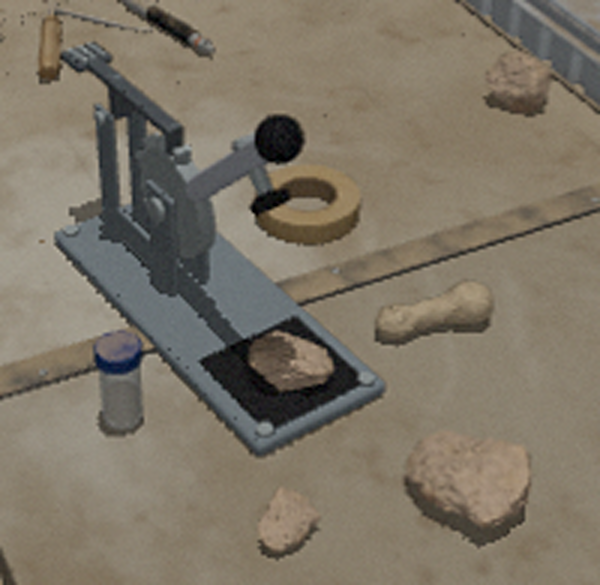

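The crops confirm it: the mid-sized rock is on the mat under the pad, the tab is the ribbed plate on the left, and the black ball is the knob. Next I compute positions.

```bash
cat > h.py <<'E'
from station import arm
import numpy as np,cv2
def ray(n,p):
    c=arm.get_calibration(n);K=np.array(c["camera_matrix"],float);k=c["k1"]
    d=cv2.undistortPoints(np.array([[p]],float),K,np.array([k,0,0,0.]))[0,0]
    R=np.array(c["R"],float);t=np.array(c["t"],float).ravel()
    v=R.T@np.r_[d,1];return -R.T@t,v/np.linalg.norm(v)
def plane(n,p,z):
    o,v=ray(n,p);return o+v*(z-o[2])/v[2]
def tri(a,b):
    (o1,v1),(o2,v2)=ray("top",a),ray("side",b)
    s=np.linalg.lstsq(np.c_[v1,-v2],o2-o1,rcond=None)[0]
    p,q=o1+s[0]*v1,o2+s[1]*v2;return (p+q)/2,np.linalg.norm(p-q)
E
python3 - <<'E'
from h import *
np.set_printoptions(precision=1,suppress=True)
f=lambda x,y:(230+x/3.4,170+y/3.4); g=lambda x,y:(225+x/3,165+y/3)
C=np.array([plane("top",f(*p),12) for p in[(138,237),(547,160),(578,310),(163,390)]])
ax=(C[1]+C[2]-C[0]-C[3])/2;print(C,np.linalg.norm(ax),np.linalg.norm((C[3]+C[2]-C[0]-C[1])/2))
ax/=np.linalg.norm(ax);o=C.mean(0)+10*ax;o[2]=0;print("origin",o,"axis",ax,np.degrees(np.arctan2(ax[1],ax[0])))
print("side corners",plane("side",g(57,237),12),plane("side",g(383,390),12),plane("side",g(262,452),12))
y=np.cross([0,0,1],ax)
for n,a,b in(("tab",(80,324),(87,56)),("knob",(533,237),(279,138))):
    P,e=tri(f(*a),g(*b));print(n,P,e,"stand",(P-o)@ax,(P-o)@y,P[2])
print("tabplane",plane("top",f(80,324),145))
hing=o-50*ax+[0,0,80]
for q in(0.01,.05,.1,.15): print(q,hing+180*(np.cos(.8-q)*ax+np.array([0,0,np.sin(.8-q)])))
for n,p,z in(("bone",(473,60),15),("vial",(481,421),64),("tape",(231,95),19)): print(n,plane("top",f(*p),z))
E
```

```text
[[ 528.5   52.4   12. ]
 [ 572.9 -228.2   12. ]
 [ 470.7 -243.9   12. ]
 [ 425.7   37.2   12. ]] 284.3620082874855 103.68923510960738
origin [ 501.  -105.5    0. ] axis [ 0.2 -1.   0. ] -80.96019497264349
side corners [424.6  27.5  12. ] [ 570.6 -237.7   12. ] [ 469.8 -254.4   12. ]
tab [473.8  73.  141.5] 2.206666206566631 stand -180.52664729683437 1.1198310333107209 141.4633297160749
knob [ 514.2 -185.   204.9] 1.736658603686218 stand 80.63208498354342 0.5597088369632388 204.90202209918843
tabplane [472.8  72.8 145. ]
0.01 [ 513.1 -181.2  207.9]
0.05 [ 513.9 -186.2  202.7]
0.1 [ 514.8 -192.1  196. ]
0.15 [ 515.7 -197.6  188.9]
bone [ 643.1 -180.2   15. ]
vial [ 403.4 -168.8   64. ]
tape [623.1 -13.4  19. ]
```

{"op": "drive_tool", "data": {"series": [0, 0.8, -2, 0, 0, 0, 2, 0, 2.4, -5.9, 0, 0, 0, 5, 0, 4, -9.8, 0, 0, 0, 8, 0, 5.6, -13.7, 0, 0, 0, 11, 0, 7.2, -17.6, 0, 0, 0, 14, 0, 8.8, -21.5, 0, 0, 0, 17, 0, 10.4, -25.4, 0, 0, 0, 20, 0, 12, -29.3, 0, 0, 0, 23, 0, 13.6, -33.2, 0, 0, 0, 26, 0, 15.2, -37, 0, 0, 0, 30]}}

```text
t: 1.15
eef_pos: [394.1, 258.0, 230.7]
tool_rot: [[0.0, 0.159, -0.987], [-0.001, -0.987, -0.159], [-1.0, 0.001, -0.0]]
force: [-0.3, 1.0, 1.1]
grip_width: -0.2
```

{"op": "drive_tool", "data": {"series": [0, 1.3, -3, 0, 0, 0, 0, 0, 2.8, -6.5, 0, 0, 0, 0, 0, 4.3, -10, 0, 0, 0, 0, 0, 5.8, -13.5, -1, 0, 0, 0, 0, 7, -16.3, -2, 0, 0, 0, 0, 7.7, -17.8, -3.2, 0, 0, 0, 0, 7.9, -18.3, -4.5, 0, 0, 0, 0, 7.9, -18.3, -5.3, 0, 0, 0, 0, 7.9, -18.3, -5.6, 0, 0, 0, 0, 7.9, -18.3, -5.6, 0, 0, 0]}}

```text
t: 2.15
eef_pos: [472.9, 75.3, 174.5]
tool_rot: [[-0.0, 0.159, -0.987], [-0.001, -0.987, -0.159], [-1.0, 0.001, 0.0]]
force: [0.7, -0.3, -0.8]
grip_width: 0.1
```

```bash
python3 - <<'E'
from h import *
s=arm.sense();print(s["t"],s["eef_pos"],s["force"])
a=arm.grab_frame("top")[200:310,220:420];b=arm.grab_frame("side")[120:320,200:400]
cv2.imwrite("pics/c1.png",np.vstack([cv2.resize(a,(500,275)),cv2.resize(b[:120],(500,300))]))
E
```

```text
2.15 [472.902613    75.32612716 174.48352052] [ 0.67297497 -0.25315061 -0.83984743]
```

View pics/c1.png

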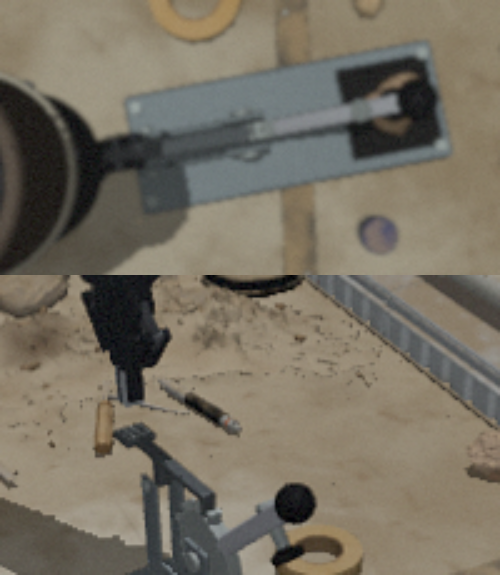

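The closed fingers are directly over the tab. Now I press it.

{"op": "drive_tool", "data": {"series": [0, 0, 0, -0.6, 0, 0, 0, 0, 0, 0, -1.2, 0, 0, 0, 0, 0, 0, -1.8, 0, 0, 0, 0, 0, 0, -2.2, 0, 0, 0, 0, 0, 0, -2.5, 0, 0, 0, 0, 0, 0, -2.8, 0, 0, 0, 0, 0, 0, -3.1, 0, 0, 0, 0, 0, 0, -3.4, 0, 0, 0, 0, 0, 0, -3.6, 0, 0, 0, 0, 0, 0, -3.6, 0, 0, 0]}}

```text
t: 3.25
eef_pos: [473.9, 76.1, 139.3]
tool_rot: [[0.002, 0.16, -0.987], [0.0, -0.987, -0.16], [-1.0, 0.0, -0.002]]
force: [-0.0, 2.3, 3.0]
grip_width: -0.1
```

{"op": "drive_tool", "data": {"series": [0, 0, 0, -0.15, 0, 0, 0, 0, 0, 0, -0.3, 0, 0, 0, 0, 0, 0, -0.45, 0, 0, 0, 0, 0, 0, -0.6, 0, 0, 0, 0, 0, 0, -0.75, 0, 0, 0, 0, 0, 0, -0.85, 0, 0, 0, 0, 0, 0, -0.95, 0, 0, 0, 0, 0, 0, -1.05, 0, 0, 0, 0, 0, 0, -1.1, 0, 0, 0, 0, 0, 0, -1.1, 0, 0, 0]}}

```text
t: 4.25
eef_pos: [474.2, 76.8, 128.4]
tool_rot: [[0.003, 0.16, -0.987], [0.001, -0.987, -0.16], [-1.0, -0.001, -0.003]]
force: [-0.9, 5.5, 2.8]
grip_width: 0.2
```

```bash
python3 - <<'E'
from h import *
s=arm.sense();print(s["t"],s["eef_pos"],s["force"])
b=arm.grab_frame("side")[150:290,220:360]
cv2.imwrite("pics/c2.png",cv2.resize(b,(560,560),interpolation=2))
E
```

```text
4.25 [474.20392905  76.76223104 128.38230527] [-0.93062665  5.50230105  2.83558725]
```

View pics/c2.png

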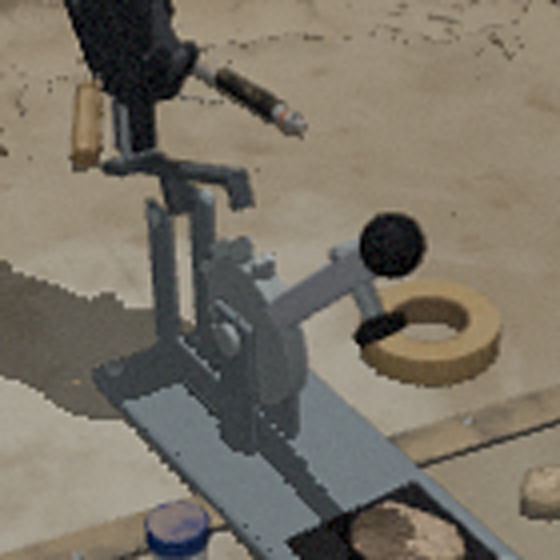

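The pawl's nose is lifted well clear of the teeth (tab about 15 mm lower, roughly 0.3 rad). I'll lift off straight up and go over the knob.

{"op": "drive_tool", "data": {"series": [0, 0, 0, 0.6, 0, 0, 0, 0, 0, 0.2, 2.5, 0, 0, 0, 0, 0, 0.2, 5.5, 0, 0, 0, 0, 0, 0.2, 9, 0, 0, 0, 0, 0.2, -1, 12, 0, 0, 0, 0, 0.7, -4, 13, 0, 0, 0, 0, 1.2, -7.5, 13, 0, 0, 0, 0, 1.7, -11, 13, 0, 0, 0, 0, 2.2, -14.5, 13, 0, 0, 0, 0, 2.7, -18, 13, 0, 0, 0]}}

```text
t: 5.3
eef_pos: [500.4, -105.2, 258.3]
tool_rot: [[0.002, 0.16, -0.987], [0.0, -0.987, -0.16], [-1.0, -0.0, -0.002]]
force: [0.7, 0.1, 0.3]
grip_width: -0.0
```

```bash
python3 - <<'E'
from h import *
s=arm.sense();print(s["t"],s["eef_pos"],s["force"])
b=arm.grab_frame("side")[150:290,220:360]
cv2.imwrite("pics/c3.png",cv2.resize(b,(560,560),interpolation=2))
E
```

```text
5.3 [ 500.35402865 -105.20842664  258.2550294 ] [0.72615734 0.13084315 0.33737353]
```

View pics/c3.png

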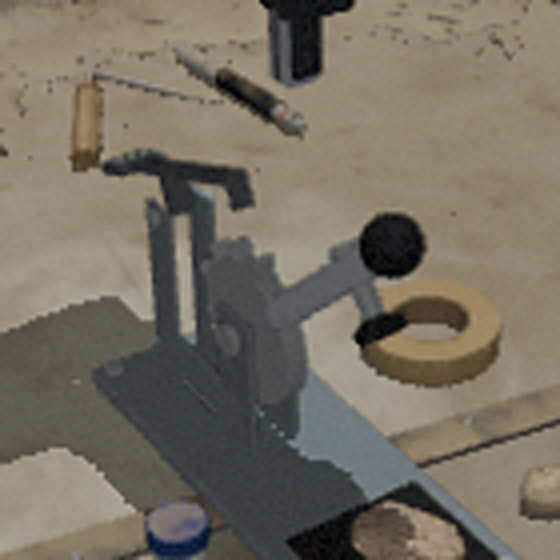

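{"op": "drive_tool", "data": {"series": [0, 0.3, -1.8, 0, 0, 0, 0, 0, 0.8, -4.2, 0, 0, 0, 0, 0, 1.2, -6.6, 0, 0, 0, 0, 0, 1.4, -8, -0.5, 0, 0, 0, 0, 1.4, -8.2, -1.2, 0, 0, 0, 0, 1.4, -8.2, -1.8, 0, 0, 0, 0, 1.4, -8.2, -2.3, 0, 0, 0, 0, 1.4, -8.2, -2.7, 0, 0, 0, 0, 1.4, -8.2, -2.9, 0, 0, 0, 0, 1.4, -8.2, -2.9, 0, 0, 0]}}

```text
t: 6.35
eef_pos: [514.6, -190.1, 228.9]
tool_rot: [[0.001, 0.16, -0.987], [-0.001, -0.987, -0.16], [-1.0, 0.001, -0.0]]
force: [0.4, 0.7, -0.2]
grip_width: 0.0
```

```bash
python3 - <<'E'
from h import *
s=arm.sense();print(s["t"],s["eef_pos"],s["force"])
b=arm.grab_frame("side")[150:290,240:380]
cv2.imwrite("pics/c4.png",cv2.resize(b,(560,560),interpolation=2))
E
```

```text
6.35 [ 514.62765421 -190.11431575  228.85622206] [ 0.38032052  0.66461303 -0.15211372]
```

View pics/c4.png

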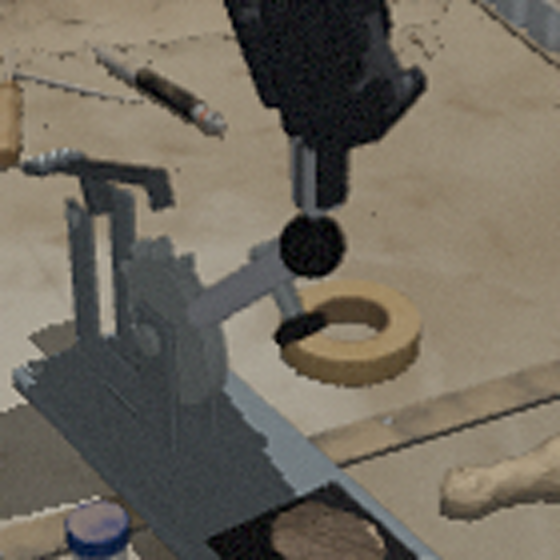

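The fingers sit just above the knob, centred on it. I'll push down along the arc.

{"op": "drive_tool", "data": {"series": [0, 0, 0, -0.6, 0, 0, 0, 0, 0, 0, -1.1, 0, 0, 0, 0, 0.05, -0.3, -1.7, 0, 0, 0, 0, 0.1, -0.7, -2.3, 0, 0, 0, 0, 0.2, -1.2, -2.9, 0, 0, 0, 0, 0.25, -1.6, -3.5, 0, 0, 0, 0, 0.3, -2, -4.1, 0, 0, 0, 0, 0.35, -2.3, -4.7, 0, 0, 0, 0, 0.4, -2.6, -5.3, 0, 0, 0, 0, 0.45, -2.8, -5.8, 0, 0, 0]}}

```text
t: 7.4
eef_pos: [520.0, -219.1, 171.5]
tool_rot: [[0.003, 0.159, -0.987], [-0.002, -0.987, -0.16], [-1.0, 0.003, -0.002]]
force: [1.3, -3.8, 4.0]
grip_width: 0.1
```

```bash
python3 - <<'E'
from h import *
s=arm.sense();print(s["t"],s["eef_pos"],s["force"])
b=arm.grab_frame("side")[150:290,240:380]
cv2.imwrite("pics/c5.png",cv2.resize(b,(560,560),interpolation=2))
E
```

```text
7.4 [ 519.95349004 -219.10444639  171.4543228 ] [ 1.29240586 -3.7827647   3.98014485]
```

View pics/c5.png

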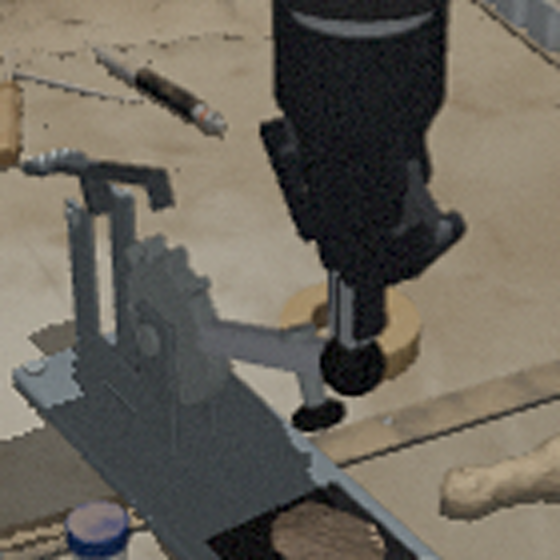

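{"op": "drive_tool", "data": {"series": [0, 0.05, -0.3, -0.6, 0, 0, 0, 0, 0.1, -0.5, -1.2, 0, 0, 0, 0, 0.1, -0.7, -1.8, 0, 0, 0, 0, 0.15, -0.9, -2.4, 0, 0, 0, 0, 0.15, -1, -3, 0, 0, 0, 0, 0.2, -1.15, -3.6, 0, 0, 0, 0, 0.2, -1.25, -4.2, 0, 0, 0, 0, 0.2, -1.35, -4.7, 0, 0, 0, 0, 0.2, -1.4, -5.1, 0, 0, 0, 0, 0.2, -1.4, -5.4, 0, 0, 0]}}

```text
t: 8.45
eef_pos: [521.3, -232.9, 115.9]
tool_rot: [[0.001, 0.159, -0.987], [-0.001, -0.987, -0.159], [-1.0, 0.001, -0.0]]
force: [0.7, -2.0, 1.7]
grip_width: 0.1
```

```bash
python3 - <<'E'
from h import *
s=arm.sense();print(s["t"],s["eef_pos"],s["force"])
b=arm.grab_frame("side")[170:330,240:400]
cv2.imwrite("pics/c6.png",cv2.resize(b,(560,560),interpolation=2))
E
```

```text
8.45 [ 521.30803092 -232.87820608  115.87879467] [ 0.6532446  -1.98663752  1.73332744]
```

View pics/c6.png

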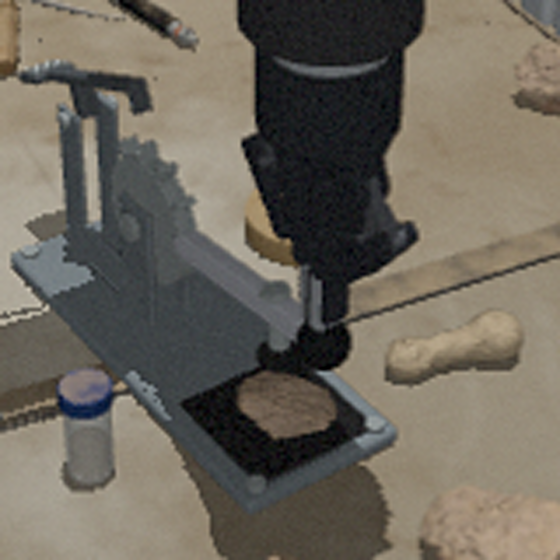

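{"op": "drive_tool", "data": {"series": [0, 0, 0, -0.2, 0, 0, 0, 0, 0, 0, -0.4, 0, 0, 0, 0, 0, 0, -0.6, 0, 0, 0, 0, 0, 0, -0.8, 0, 0, 0, 0, 0, 0, -1, 0, 0, 0, 0, 0, 0, -1.2, 0, 0, 0, 0, 0, 0, -1.35, 0, 0, 0, 0, 0, 0, -1.5, 0, 0, 0, 0, 0, 0, -1.65, 0, 0, 0, 0, 0, 0, -1.75, 0, 0, 0]}}

```text
t: 9.5
eef_pos: [521.1, -232.7, 97.9]
tool_rot: [[0.0, 0.159, -0.987], [-0.001, -0.987, -0.159], [-1.0, 0.001, -0.0]]
force: [0.2, -1.4, 2.5]
grip_width: -0.2
```

{"op": "drive_tool", "data": {"series": [0, 0, 0, -0.1, 0, 0, 0, 0, 0, 0, -0.2, 0, 0, 0, 0, 0, 0, -0.3, 0, 0, 0, 0, 0, 0, -0.4, 0, 0, 0, 0, 0, 0, -0.5, 0, 0, 0, 0, 0, 0, -0.55, 0, 0, 0, 0, 0, 0, -0.6, 0, 0, 0, 0, 0, 0, -0.65, 0, 0, 0, 0, 0, 0, -0.7, 0, 0, 0, 0, 0, 0, -0.7, 0, 0, 0]}}

```text
t: 10.5
eef_pos: [521.3, -233.0, 92.2]
tool_rot: [[0.001, 0.16, -0.987], [-0.002, -0.987, -0.16], [-1.0, 0.002, -0.001]]
force: [-3.4, 0.0, 13.9]
grip_width: 0.0
```

```bash
python3 - <<'E'
from h import *
for i in range(2):
    b=arm.grab_frame("side")[170:330,240:400]
    s=arm.sense();print(s["t"],s["eef_pos"],s["force"])
cv2.imwrite("pics/c7.png",cv2.resize(b,(560,560),interpolation=2))
E
```

```text
10.55 [ 521.20379865 -232.96296414   92.22141401] [-3.1709983   0.4021893  14.55410794]
10.6 [ 521.24267047 -232.97119916   92.21930154] [-4.10793349  0.16240383 13.64578093]
```

View pics/c7.png

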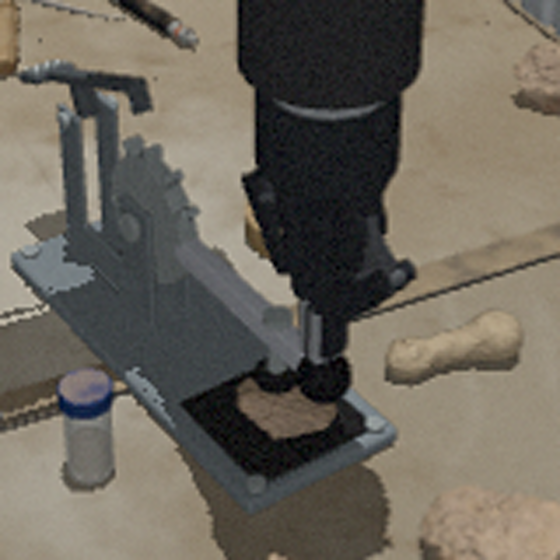

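The pad bears on the rock with a steady ~14 N at the knob. I'll let go straight up.

{"op": "drive_tool", "data": {"series": [0, 0, 0, 0.1, 0, 0, 0, 0, 0, 0, 0.3, 0, 0, 0, 0, 0, 0, 0.8, 0, 0, 0, 0, 0, 0, 1.8, 0, 0, 0, 0, 0, 0, 3.5, 0, 0, 0, 0, 0, 0, 6, 0, 0, 0, 0, 0, 0, 9, 0, 0, 0, 0, -1, 2, 11, 0, 0, 0, 0, -3, 5, 12, 0, 0, 0, 0, -5, 8, 12, 0, 0, 0]}}

```text
t: 11.6
eef_pos: [471.6, -152.4, 214.3]
tool_rot: [[0.004, 0.159, -0.987], [-0.002, -0.987, -0.159], [-1.0, 0.002, -0.004]]
force: [-0.2, 1.3, 0.1]
grip_width: 0.2
```

{"op": "drive_tool", "data": {"series": [0, -0.5, 3, 1, 0, 0, 0, 0, -1, 7, 2, 0, 0, 0, 0, -1.5, 11, 3, 0, 0, 0, 0, -2, 15, 3, 0, 0, 0, 0, -2.5, 19, 3, 0, 0, 0, 0, -3, 23, 3, 0, 0, 0, 0, -3.5, 27, 3, 0, 0, 0, 0, -4, 30, 3, 0, 0, 0, 0, -4, 31, 3, 0, 0, 0, 0, -4, 31, 3, 0, 0, 0]}}

```text
t: 12.6
eef_pos: [431.4, 158.7, 244.6]
tool_rot: [[0.004, 0.161, -0.987], [-0.002, -0.987, -0.161], [-1.0, 0.002, -0.004]]
force: [-0.1, -0.2, 0.3]
grip_width: -0.3
```

```bash
python3 - <<'E'
from h import *
s=arm.sense();print(s["t"],s["eef_pos"],s["force"])
b=arm.grab_frame("side");a=arm.grab_frame("top");cv2.imwrite("pics/top8.png",a)
cv2.imwrite("pics/c8.png",np.vstack([cv2.resize(b[170:310,225:425],(700,490)[:2])[:, :500][:300] if 0 else cv2.resize(b[170:320,225:425],(400,300)),cv2.resize(a[170:310,230:460],(400,243))]))
a0=cv2.imread("pics/top0.png")
for n,(x0,x1,y0,y1) in dict(tape=(275,320,175,220),bone=(355,385,162,212),vial=(358,385,280,305),base=(380,402,250,270)).items():
    f=lambda i:np.float32(cv2.cvtColor(i[y0:y1,x0:x1],6))
    print(n,cv2.phaseCorrelate(f(a0),f(a)))
E
```

```text
12.6 [431.43785366 158.7322922  244.63259506] [-0.12242392 -0.24502493  0.32901924]
tape ((0.4617939181742372, 0.5372690363165127), 0.9962672848171658)
bone ((-0.011186220549459946, -0.10819129655206439), 1.0730204575856526)
vial ((0.4533220937656939, 0.3910743396588643), 0.9472555086347791)
base ((-0.20741412269896564, -0.1797483424041264), 0.9812985042730967)
```

View pics/c8.png

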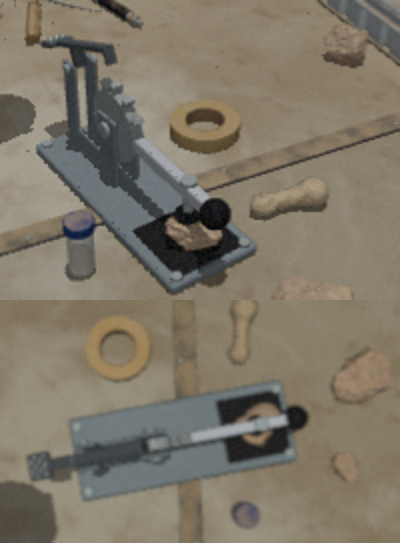

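The pad is down on the rock, the pawl is clear, and everything else is where it was (0.5 px differences at most). Handing in.

```bash
python3 -c "
from station import arm
print(arm.close_job())"
```

```text
the job is handed in; nothing more can be done
None
```

The job is done and was handed in at about 12.7 s. I pressed the pawl's tab down about 15 mm, then pushed the ball knob down along its arc, slowly at the end. The pad met the rock and held at a steady 14 N or so on the knob, then I let go straight up and moved the arm away.

- **Pawl and pad:** the last pictures show the pawl's nose still well clear of the teeth and the pad on the mid-sized rock with the arm about level. I estimated the pawl angle at roughly 0.3 rad from the tab's travel; I did not measure it directly.
- **Rock:** I saw no shift by eye, but did not measure it, because the arm covers it from above.
- **Loose things:** the toe bone, vial and tape roll matched their first top-view positions to within about 0.5 pixel (roughly 1 mm).
- **Robot:** it was touching nothing when I handed in, with force readings near zero. No check failed or disagreed.

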